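# Let the sorting lamp's boom out by one hole

### The arm

A 6-joint arm with a two-finger parallel gripper is mounted at the origin on the work surface. World frame = base frame: x ahead of the robot, y to its left, z up, the work surface at z = 0. Lengths are in mm, angles in degrees, forces in N, time in s.
With the tool pointing down it reaches from about 350 to 850 mm from the base axis. Payload 8.1 kg.
Tool frame: the origin (TCP) lies between the finger pads; the fingertips stand 17 mm ahead of it and the grasp point (between the pads) lies 2 mm behind it; z points along the fingers, y is the line along which they close (so a half turn about z gives the same grasp; the last joint's range is limited). The gripper opens to 85 mm and grips with 20 to 120 N. Pads are 22 mm wide; open, the fingers measure 114 mm over their backs; the gripper's body (76 mm by 85 mm) begins 54 mm behind the grasp point. The pads swing forward as they close: fully open they stand 13 mm farther back than shut.
Start: joints at [58.992, 7.471, 85.268, -0, 87.261, -4.893], TCP at [264.089, 538.76, 248.292] pointing down, gripper open.
Joint ranges: [-169.43, 169.43], [-51.17, 129.36], [1.28, 143.12], [-76.62, 256.62], [0, 156.53], [-152.29, 152.29]. Speed limits (degrees/s): [136.94, 136.94, 159.86, 180, 180, 180].

### API

Orientations are given as [roll, pitch, yaw] about the fixed x, y, z axes, in that order (R = Rz(yaw) Ry(pitch) Rx(roll)).
In Python, from bench import sense, snapshot, hand_in, trace, place_of gives the robot as it stands.
- The arm moves only by the shell command python3 -m handwheel 'ROWS' [FORCE]. ROWS is JSON, a list of rows, each a list of 7 numbers: the opening, from -1 (shut) to 1 (fully open), then the shift along the tool's x, y, z in cm, then the turn, a rotation vector about the tool's x, y, z in rad. A call has 1 to 12 rows; each row shifts and turns the commanded pose from where the row before left it, along the tool's axes as they then stand; what a row does not reach is not made up. A row lasts 1/12 s, in which the tool goes at most 41.7 mm and 7.16 degrees, less where a joint would pass 70% of its speed; a pose out of reach is approached as far as the arm can. A call with a gripper value outside its range is refused whole. The fingers move at their own pace and stop on an object; FORCE is the grip in N (left out, the last holds). Time passes only in rows, so rows that do not move let the fingers close. It gives the time, the measured TCP pose, the force, the opening and the grip force at its end, in the units of the state.
- sense(): the state, without advancing time (a new reading comes with each control period).
- snapshot(name): name is "scene" or "side" or "wrist"; returns a dict with "image" (400x640x3 uint8, red, green, blue), "intrinsics" (3x3 intrinsics, pixels), "k1" (the pictures are not rectified: a ray, as slopes to the right and down, at radius r is drawn at 1 + k1 r^2 times it, then the intrinsics apply), "R" (3x3) and "t" (3): a world point X has camera coordinates R X + t. Camera axes: x right, y down, z forward; pixel columns grow to the right and rows downward; lengths in mm; the calibration is good to about 2 mm. A picture is of the moment at which its call begins. There is no depth.
- hand_in(): hands the job in; it is judged then, once.
Trained networks look in a picture, given as the dict that the camera call returned (one of the last four; its "shot" number tells which), for a name from the list of things; names that differ only in an ending like _2 or _b are one class to them, and where a whole thing is asked for, a point or a joint stands for the part that bears it (a point fixed in the world has none). Each returns a list of dicts, best first, with "conf" (0 to 1); they miss things now and then, are a little off and sometimes report something else, mostly with a low value. They report only what shows in the picture. A call takes as long as a camera call.
- trace(picture, query): "pixels" (400x640 bool, what is visible of it).
- place_of(picture, query): "location" ([x, y, z] in mm, in world coordinates, good to about 4 mm: a listed point, or the origin of a listed thing).
The state is a dict: "time": time; "joint_pos": joint angles; "qd": joint speeds; "joint_efforts": joint torques, N m; "tool_pos": TCP position; "tcp_rot": TCP orientation; "ft_force": force on the tool from outside, world axes, zero at the start; "wrist_torque": the same for the moment, N m; "finger_gap": finger opening in mm; "grip_force": force on a finger pad.
Only numpy, scipy, OpenCV 4.12 (cv2) and the standard library are available. Lean on these libraries where they do the work, as an engineer would, in place of code of your own. Each camera call takes 0.05 s, during which the arm holds its last target. There are 200 camera calls.

### The job

The badge sorter's lamp should hang further out over the table: press down the black sprung button on top of its rail until the locking pin leaves its hole, slide the tube outwards, and let the button pop fully up in the very next hole, then let go. Be gentle: do not drive the pin hard against the edge of a hole or lean on the rail, and leave everything else on the table where it is.

Things in the scene. Friction and masses are not known exactly. Their poses are not given: they have to be found in the camera images.
- rail: The lamp's fixed slotted rail: a level square steel tube 270 mm long, 40 mm wide, its top 130 mm above the table, on two posts over a 200 x 150 mm base plate. A flat plate screwed on it, with the next hole, is 2 mm higher. Its frame sits on the table under the middle of the rail: x runs along the rail, the way the boom slides OUT (to the lamp head), z up, y across.
- tube (a joint): How far (m) the aluminium tube (the boom, with the lamp head) has come out. Starts locked within 1 mm of 0; when free it slides to 0.14 with 3 to 5 N of friction. The next hole lies 50 to 83 mm farther out: the owner screwed its plate on by hand, so its place differs each time and must be seen or felt. Another hole, not wanted, lies 47 mm past it.
- button (a joint): How far (m) the sprung button is pressed: 0 fully up, pin in a hole; 0.008 at its lower stop. The spring pushes up with 3 N at 0, 6.5 N at 0.004, 9.6 N at 0.008. The pin clears the rail's top wall beyond 0.004; let go between holes it rides under the wall at 0.004, still slides, and pops up to 0 by itself when the pin is wholly inside a hole.
- cap_top (a point): Centre of the top of the button's cap: a black ribbed block 22 mm along the rail, 24 mm across it, 20 mm tall, on a thin stem above the slot; it moves with the tube. When up, its top stands 32 mm and its underside 12 mm above the rail's top. It can be pinched from above on any two sides, pushed down and carried along.
- pin: Steel locking block under the cap, fixed to the button: 14 mm along the rail, 20 mm across, 5 mm tall, its top level with the rail's top when up. The holes are 17 mm long along the rail (1.5 mm of play either way), joined by a 12 mm wide slot for the stem. Origin: where the rail's origin is while the tube is at 0 and the button up; same axes.
- lamp_head (a point): Centre of the underside of the white lamp head, a disc 120 mm across and 26 mm thick hung under the outer end of the tube, 56 mm above the table; it moves with the tube.
- saucer: white china saucer, 90 mm across, 20 mm high, bystander on the red mat; origin at the centre of its underside
- tape_roll: cardboard ring, 60 mm across, 20 mm high, bystander on the red mat; origin at the centre of its underside
- pin_tin: small steel tin, 40 mm across, 35 mm high, bystander standing on the lamp's base plate beside the rail; origin at the centre of its underside
- mug: white mug, 80 mm across, 90 mm high, bystander; origin at the centre of its underside
- dart_case: flat black case 160 x 70 x 25 mm, bystander; origin at the centre of its underside
- matchbox: paper box 55 x 36 x 16 mm, bystander; origin at the centre of its underside
- sort_tray: plywood tray with four compartments, 100 x 140 x 35 mm, bystander; origin at the centre of its underside

How it is judged (in metres and radians):
On the way, in this order (a step that is already met when the one before it is completed fails the run):
1. the button is pressed until its pin clears the hole, the tube still at its starting hole (value of joint button above 0.0038 m and value of joint tube below 0.007 m), for 0.05 s.
2. the tube is slid out of its starting hole with the pin under the wall (value of joint tube above 0.01 m and value of joint button above 0.0025 m), for 0.05 s.
At the end, for the whole second after the job is handed in: the button stands fully up (within 1.2 mm) with its pin in the next hole out, so the tube is 46 to 87 mm farther out than at first (only that hole lies there), and the tube is at rest (value of joint button below 0.0012 m and value of joint tube between 0.046 and 0.087 m and velocity of joint tube between -0.01 and 0.01 m/s); the robot touches nothing.
It fails at once if the pin is driven against the edge of a hole with more than 25 N (contact force between pin and rail above 25 N).
It fails at once if the robot leans on the rail with more than 25 N (contact force between any of the arm, the fingers and rail above 25 N).
It fails at once if a bystander is pushed more than 25 mm (distance of any of saucer, tape_roll, pin_tin, mug, dart_case, matchbox, sort_tray from where it was at the start of the episode above 0.025 m).
It also fails if it takes over 51 s, if anything falls off the work surface, if the arm or the gripper's body presses on something with over 40 N, if the wrist force passes 120 N, or if a joint passes its speed limit or range.

## Working session

There is one attempt and no reset: what is moved stays moved. The work goes in short steps, Python scripts to look and compute and a shell command to move; the robot and the scene stay as the last step left them, time stands still between calls to the robot, and variables do not carry over. Pictures are saved under pics/ and viewed, at most 10 in all, crops included, and the job is handed in when it is done.

```bash
mkdir -p pics
cat > h.py <<'E'
import numpy as np, cv2
from bench import sense, snapshot, trace, place_of
def proj(p,X):
    c=np.array(p["R"])@np.array(X,float)+np.array(p["t"]); s=c[:2]/c[2]; s=s*(1+p["k1"]*(s@s))
    K=np.array(p["intrinsics"]); return K[:2,:2]@s+K[:2,2]
def ray(p,uv):
    K=np.array(p["intrinsics"]); d=np.linalg.inv(K[:2,:2])@(np.array(uv,float)-K[:2,2]); s=d.copy()
    for _ in range(20): s=d/(1+p["k1"]*(s@s))
    R=np.array(p["R"]); return -R.T@np.array(p["t"]), R.T@np.array([s[0],s[1],1])
def at_z(p,uv,z):
    o,d=ray(p,uv); return o+d*(z-o[2])/d[2]
def save(p,n): cv2.imwrite("pics/"+n,np.array(p["image"])[:,:,::-1])
E
python3 - <<'E'
from h import *
for c in ["scene","side"]:
    p=snapshot(c); save(p,c+".png")
    for q in ["rail","cap_top","pin","lamp_head","pin_tin","mug","saucer"]:
        r=place_of(p,q); print(c,q,[(np.round(x["location"]).tolist(),round(x["conf"],2)) for x in r[:2]])
s=sense();print(s["time"],s["tool_pos"],s["tcp_rot"],s["ft_force"],s["finger_gap"])
E
```

```text
scene rail [([589.0, -81.0, -1.0], 0.81)]
scene cap_top [([570.0, -131.0, 161.0], 0.55)]
scene pin []
scene lamp_head [([680.0, 171.0, 56.0], 0.72)]
scene pin_tin [([556.0, -35.0, 14.0], 0.57), ([590.0, -79.0, -3.0], 0.27)]
scene mug [([432.0, -416.0, 2.0], 0.72)]
scene saucer [([510.0, 283.0, 2.0], 0.81)]
side rail [([584.0, -76.0, -1.0], 0.71)]
side cap_top [([566.0, -129.0, 161.0], 0.47)]
side pin []
side lamp_head [([686.0, 164.0, 54.0], 0.78), ([554.0, -30.0, 13.0], 0.53)]
side pin_tin [([554.0, -34.0, 12.0], 0.54)]
side mug [([429.0, -413.0, -4.0], 0.82), ([569.0, -132.0, 161.0], 0.39)]
side saucer [([512.0, 283.0, 3.0], 0.73)]
0.8 [264.11633039 538.76603054 248.31807625] [1.79996831e+02 2.60740635e-03 1.53885921e+02] [ 0.33217802  0.34454912 -0.72276955] 85.23541698392839
```

View pics/scene.png

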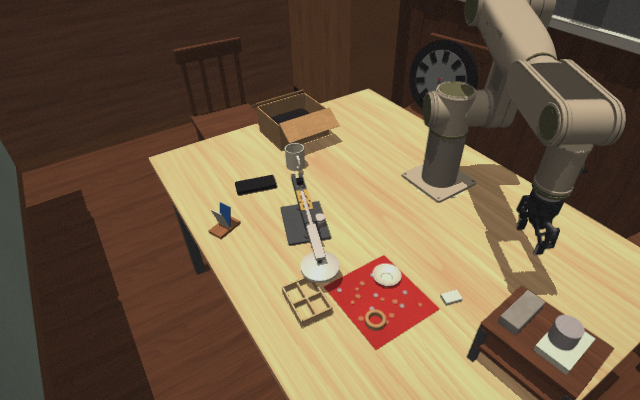

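View pics/side.png

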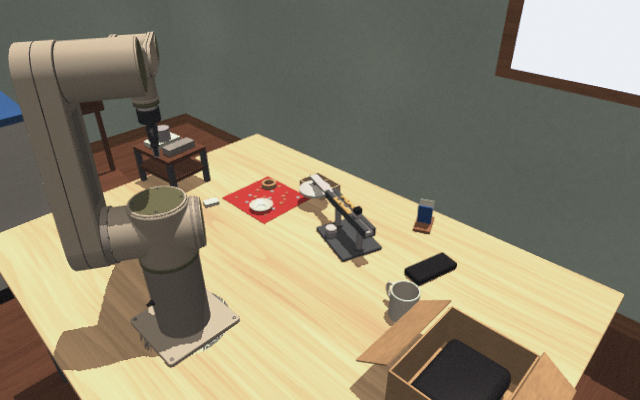

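The scene view shows the rail around (305,215) with the lamp head at (320,265). The side view shows the cap around (362,225), with an orange plate beside it on the rail. The networks agree on this, giving a rail direction of about 69° and the cap at about (568,-130,161). Next I'll go above it.

```bash
python3 -m handwheel '[[1,-2.8,-2.3,-0.3,0,0,-0.005],[1,-2.8,-2.3,-0.3,0,0,-0.005],[1,-2.8,-2.3,-0.3,0,0,-0.005],[1,-2.8,-2.3,-0.3,0,0,-0.005],[1,-2.8,-2.3,-0.3,0,0,0],[1,-2.8,-2.3,-0.3,0,0,0],[1,-2.8,-2.3,-0.3,0,0,0],[1,-2.8,-2.3,-0.3,0,0,0],[1,-2.8,-2.3,-0.3,0,0,0],[1,-2.8,-2.3,-0.3,0,0,0]]' 20
python3 -m handwheel '[[1,-2.8,-2.3,-0.3,0,0,0],[1,-2.8,-2.3,-0.3,0,0,0],[1,-2.8,-2.3,-0.3,0,0,0],[1,-2.8,-2.3,-0.3,0,0,0],[1,-2.8,-2.3,-0.3,0,0,0],[1,-2.8,-2.3,-0.3,0,0,0],[1,-2.8,-2.3,-0.3,0,0,-0.06],[1,-2.8,-2.3,-0.3,0,0,0],[0,0,0,0,0,0,0],[0,0,0,0,0,0,0]]'
python3 - <<'E'
from h import *
p=snapshot("wrist"); save(p,"w1.png")
for q in ["rail","cap_top","pin","lamp_head","pin_tin"]:
    r=place_of(p,q); print(q,[(np.round(x["location"]).tolist(),round(x["conf"],2)) for x in r[:2]])
s=sense();print(s["time"],s["tool_pos"],s["tcp_rot"],s["ft_force"],s["finger_gap"], np.array(p["R"]).round(2),p["t"])
E
```

```text
time: 1.63
tool_pos: [419.6, 209.7, 278.7]
tcp_rot: [180.0, 0.0, 155.0]
ft_force: [0.7, 0.4, -0.3]
finger_gap: 85.5
grip_force: 0.0
time: 2.47
tool_pos: [546.9, -50.9, 302.0]
tcp_rot: [-180.0, -0.0, 158.3]
ft_force: [0.1, 0.7, -0.1]
finger_gap: 63.8
grip_force: 0.0
rail [([586.0, -78.0, 2.0], 0.91)]
cap_top [([571.0, -132.0, 162.0], 0.62), ([639.0, 388.0, 1.0], 0.53)]
pin []
lamp_head [([684.0, 167.0, 55.0], 0.62)]
pin_tin [([555.0, -31.0, 13.0], 0.59)]
2.7667 [546.24677305 -47.91323889 302.45455174] [1.79988807e+02 1.22943284e-02 1.58561508e+02] [-0.42101404  0.92696973  0.06510663] 42.860961993617956 [[ 0.37  0.93 -0.  ]
 [ 0.89 -0.35  0.29]
 [ 0.27 -0.11 -0.96]] [-155.15750054 -558.84084531  279.11651534]
```

View pics/w1.png

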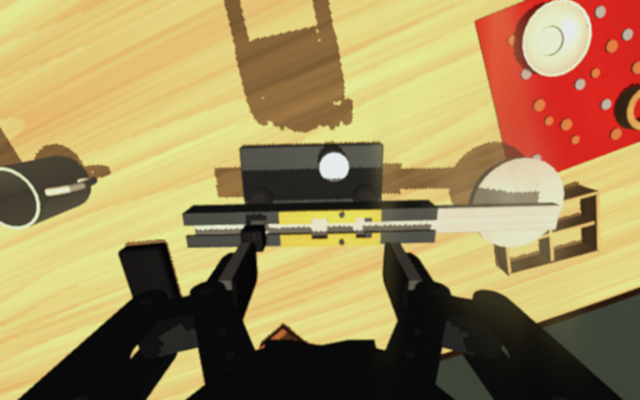

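The wrist view shows the rail from (185,225) to (437,225), with the cap at about (256,230). The yellow plate has holes at about (320,227) and (361,227). I'll enlarge it to measure them.

Run:
```python
from h import *
p=snapshot("wrist"); im=np.array(p["image"])[:,:,::-1]
cv2.imwrite("pics/w1c.png",cv2.resize(im[195:260,175:450],None,fx=2.9,fy=2.9,interpolation=cv2.INTER_CUBIC))
a=at_z(p,(183,225),130);b=at_z(p,(436,225),130);print(a,b,np.linalg.norm(b-a),np.degrees(np.arctan2(b[1]-a[1],b[0]-a[0])))
for u in [(320,227),(361,227)]: print(at_z(p,u,132))
for q in ["button","cap_top"]:
  for m in trace(p,q)[:2]:
    ys,xs=np.nonzero(m["pixels"]);print(q,m["conf"],xs.min(),xs.max(),ys.min(),ys.max(),len(xs))
r=[x["location"] for x in place_of(p,"cap_top")[:1]];print(r,[proj(p,x) for x in r])
```

```text
[ 537.64377718 -201.43512112  130.        ] [636.45127169  50.82743408 130.        ] 270.92308452964477 68.61045945592066
[592.38519365 -65.18453087 132.        ]
[608.26086845 -24.74044707 132.        ]
button 0.65 238 262 220 252 647
cap_top 0.6 237 262 220 251 630
[[571.8, -136.5, 159.8]] [array([244.58179877, 244.228637  ])]
```

View pics/w1c.png

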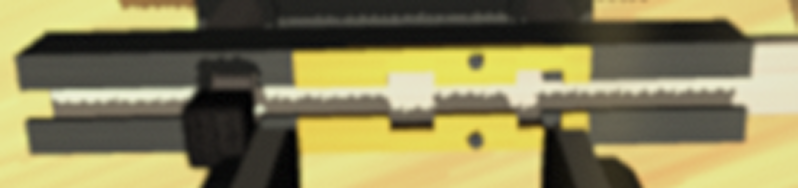

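Run:
```python
from h import *
p=snapshot("wrist")
d=np.array([np.cos(np.radians(68.6)),np.sin(np.radians(68.6)),0]); n=np.array([-d[1],d[0],0])
f=lambda X:np.round([X@d,X@n,X[2]],1)
print("slot",f(at_z(p,(193,229),130)),f(at_z(p,(425,227.5),130)))
print("holes",f(at_z(p,(317.2,229),132)),f(at_z(p,(361,228),132)))
m=trace(p,"button")[0]["pixels"].astype(np.uint8)
# fit box (s,t) by silhouette IoU
best=[]
for s in np.arange(75,100,.5):
  for t in np.arange(-590,-565,.5):
    X=[(s+a)*0 for a in ()]
    P=np.array([proj(p,d*(-0)+ (d*(S)+n*(T))+np.array([0,0,z])) for S in (s-11,s+11) for T in (t-12,t+12) for z in (142,162)],np.float32)
    k=np.zeros_like(m);cv2.fillConvexPoly(k,np.round(cv2.convexHull(P)*16).astype(np.int32),1,shift=4)
    best.append(((k&m).sum()/(k|m).sum(),s,t))
best.sort(reverse=True);print(best[:4])
print("cap face",f(at_z(p,(249.5,239),162)))
print("netcap",f(np.array([570.,-132,162])),"tcp",f(np.array(sense()["tool_pos"])))
```

```text
slot [  18.4 -579.   130. ] [ 267.5 -577.3  130. ]
holes [ 152. -578.  132.] [ 198.4 -576.9  132. ]
[(np.float64(0.7777777777777778), np.float64(87.0), np.float64(-575.5)), (np.float64(0.7759036144578313), np.float64(86.0), np.float64(-575.5)), (np.float64(0.7759036144578313), np.float64(86.0), np.float64(-576.0)), (np.float64(0.7749699157641395), np.float64(87.0), np.float64(-576.0))]
cap face [  86.8 -575.9  162. ]
netcap [  85.1 -578.9  162. ] tcp [ 154.  -526.6  302.4]
```

```bash
python3 -m handwheel '[[0,-1.26,-1.69,2.0,0,0,0],[0,-1.26,-1.69,2.0,0,0,0],[0,-1.26,-1.69,2.0,0,0,0],[0,-1.26,-1.69,2.0,0,0,0],[0,0,0,1.0,0,0,0],[0,0,0,0,0,0,0],[0,0,0,0,0,0,0]]'
python3 - <<'E'
from h import *
p=snapshot("wrist"); im=np.array(p["image"])[:,:,::-1]
cv2.imwrite("pics/w2.png",im)
d=np.array([np.cos(np.radians(68.6)),np.sin(np.radians(68.6)),0]); n=np.array([-d[1],d[0],0])
s=sense();T=np.array(s["tool_pos"]);print(s["time"],T,T@d,T@n,s["tcp_rot"],s["ft_force"])
for q in place_of(p,"cap_top")[:1]: X=np.array(q["location"]);print(X,X@d,X@n,q["conf"],proj(p,X))
print(proj(p,d*86.5-n*577+np.array([0,0,162])))
E
```

```text
time: 3.65
tool_pos: [568.1, -130.0, 211.9]
tcp_rot: [180.0, -0.1, 158.5]
ft_force: [-0.4, 0.2, 0.1]
finger_gap: 42.6
grip_force: 0.0
3.7 [ 568.78822816 -129.86838343  213.11939223] 86.62290596957078 -576.9595459561885 [1.79978470e+02 2.91590060e-02 1.58486692e+02] [ 0.13277924 -0.17497498  0.88185014]
[ 573.5 -132.9  158.3] 85.51951788949492 -582.4526350356297 0.64 [317.88933384 233.82871389]
[319.38571105 228.17168294]
```

View pics/w2.png

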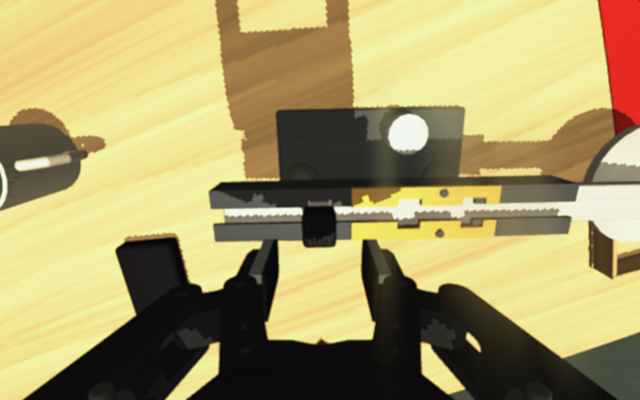

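The cap spans columns 303–336 (centre 319.5), midway between the fingers (272 and 368). The calculation agrees, so I'll descend.

```bash
python3 -m handwheel '[[0,0,0,1.5,0,0,0],[0,0,0,1.5,0,0,0],[0,0,0,1.2,0,0,0],[0,0,0,0.5,0,0,0],[0,0,0,0.4,0,0,0],[0,0,0,0,0,0,0],[-0.2,0,0,0,0,0,0],[-0.3,0,0,0,0,0,0],[-0.35,0,0,0,0,0,0],[-0.35,0,0,0,0,0,0]]' 20
python3 - <<'E'
from h import *
p=snapshot("wrist"); im=np.array(p["image"])[:,:,::-1]
cv2.imwrite("pics/w3.png",cv2.resize(im[140:300,200:460],None,fx=3,fy=3))
s=sense();print(s["time"],s["tool_pos"],s["ft_force"],s["finger_gap"],s["grip_force"])
E
```

```text
time: 4.58
tool_pos: [569.0, -130.6, 162.0]
tcp_rot: [180.0, 0.1, 158.5]
ft_force: [0.6, 0.1, -0.0]
finger_gap: 27.5
grip_force: 0.0
4.6333 [ 568.87159784 -130.5979305   161.84986236] [ 0.53458023  0.20935187 -0.00127824] 28.04768710763229 0.0
```

View pics/w3.png

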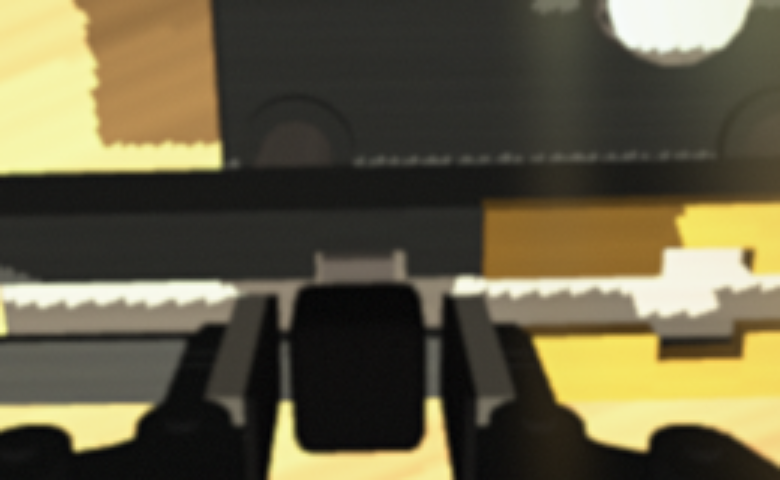

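The fingers straddle the cap with gaps of about 17 and 20 px (crop columns 278–293 and 423–445). I'll close gently.

```bash
python3 -m handwheel '[[-0.45,0,0,0,0,0,0],[-0.52,0,0,0,0,0,0],[-0.6,0,0,0,0,0,0],[-0.6,0,0,0,0,0,0],[-0.6,0,0,0,0,0,0]]' 20
```

```text
time: 5.05
tool_pos: [568.7, -130.6, 161.6]
tcp_rot: [-180.0, 0.0, 158.5]
ft_force: [-1.1, -1.1, 3.1]
finger_gap: 21.8
grip_force: 21.3
```

```bash
python3 -m handwheel '[[-0.6,0,0,0.2,0,0,0],[-0.6,0,0,0.2,0,0,0],[-0.6,0,0,0.2,0,0,0],[-0.6,0,0,0,0,0,0]]'
```

```text
time: 5.38
tool_pos: [568.8, -130.7, 155.5]
tcp_rot: [-180.0, 0.0, 158.5]
ft_force: [-2.7, -1.0, 7.0]
finger_gap: 21.7
grip_force: 21.9
```

```bash
python3 -m handwheel '[[-0.6,0,0,0.1,0,0,0],[-0.6,0,0,0,0,0,0]]'
python3 - <<'E'
from h import *
for _ in range(3): snapshot("side"); s=sense(); print(s["tool_pos"],s["ft_force"])
E
```

```text
time: 5.55
tool_pos: [568.8, -130.7, 154.8]
tcp_rot: [-180.0, 0.0, 158.5]
ft_force: [-2.9, -1.9, 8.4]
finger_gap: 21.6
grip_force: 21.9
[ 568.7898769  -130.64287328  154.90447707] [-3.24925579 -0.23932939  8.81506753]
[ 568.7776045 -130.6820487  154.9516893] [-3.80923952 -0.10813281  8.2257063 ]
[ 568.76067902 -130.65071631  154.96028224] [-3.76382247 -0.37469098  7.90712542]
```

```bash
python3 -m handwheel '[[-0.6,0,0.15,0,0,0,0],[-0.6,0,0.15,0,0,0,0],[-0.6,0,0,0,0,0,0]]'
```

```text
time: 5.95
tool_pos: [569.8, -127.9, 154.9]
tcp_rot: [-180.0, 0.0, 158.5]
ft_force: [-4.3, 0.0, 7.9]
finger_gap: 21.6
grip_force: 22.0
```

```bash
python3 -m handwheel '[[-0.6,0,0.2,0,0,0,0],[-0.6,0,0.2,0,0,0,0],[-0.6,0,0.2,0,0,0,0],[-0.6,0,0,0,0,0,0]]';python3 -m handwheel '[[-0.6,0,0.4,0,0,0,0],[-0.6,0,0.4,0,0,0,0],[-0.6,0,0.4,0,0,0,0],[-0.6,0,0.4,0,0,0,0],[-0.6,0,0.4,0,0,0,0],[-0.6,0,0,0,0,0,0]]'
```

```text
time: 6.28
tool_pos: [572.0, -122.2, 154.9]
tcp_rot: [-180.0, 0.0, 158.5]
ft_force: [-3.4, -1.1, 8.6]
finger_gap: 21.4
grip_force: 21.9
time: 6.78
tool_pos: [579.1, -103.0, 154.7]
tcp_rot: [-180.0, -0.0, 158.5]
ft_force: [-5.4, 1.2, 8.5]
finger_gap: 21.7
grip_force: 21.9
```

```bash
python3 -m handwheel '[[-0.6,0,0.4,0,0,0,0],[-0.6,0,0.4,0,0,0,0],[-0.6,0,0.4,0,0,0,0],[-0.6,0,0.4,0,0,0,0],[-0.6,0,0.4,0,0,0,0],[-0.6,0,0.2,-0.1,0,0,0],[-0.6,0,0,-0.1,0,0,0],[-0.42,0,0,0,0,0,0],[-0.42,0,0,0,0,0,0]]'
python3 - <<'E'
from h import *
p=snapshot("wrist"); im=np.array(p["image"])[:,:,::-1]
cv2.imwrite("pics/w4.png",cv2.resize(im[140:300,200:460],None,fx=3,fy=3))
s=sense();print(s["time"],s["tool_pos"],s["ft_force"],s["finger_gap"],s["grip_force"])
E
```

```text
time: 7.53
tool_pos: [587.2, -82.8, 155.8]
tcp_rot: [180.0, -0.0, 158.5]
ft_force: [-0.4, -0.0, -0.6]
finger_gap: 24.7
grip_force: 0.0
7.5833 [587.14862302 -82.89816673 155.65962   ] [-0.59467919  0.22036902 -0.17773839] 24.88433568299106 0.0
```

View pics/w4.png

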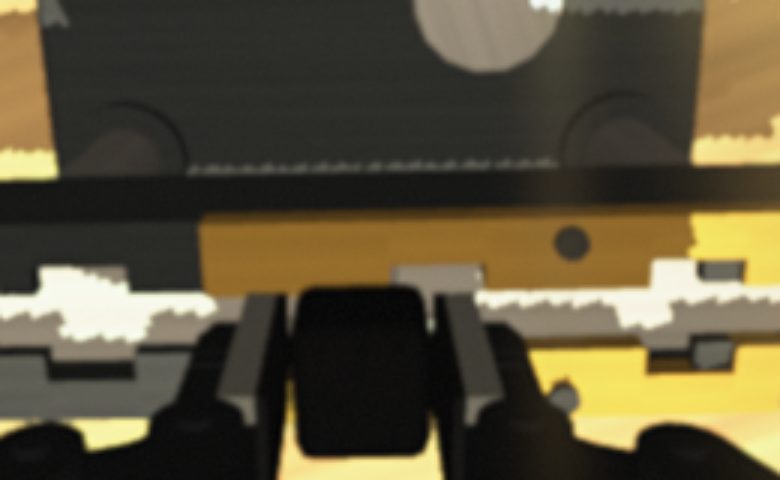

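The cap has followed. The start hole is uncovered at crop columns 40–135, and the next hole shows at 395–485, just ahead of the cap. That leaves about 15 mm to go. The rear finger can push the cap loosely until the button pops up.

```bash
python3 -m handwheel '[[-0.42,0,0.15,0,0,0,0],[-0.42,0,0.15,0,0,0,0],[-0.42,0,0.15,0,0,0,0],[-0.42,0,0.15,0,0,0,0],[-0.42,0,0.15,0,0,0,0],[-0.42,0,0.15,0,0,0,0],[-0.42,0,0.1,0,0,0,0],[-0.42,0,0.1,0,0,0,0],[-0.42,0,0,0,0,0,0]]'
python3 -m handwheel '[[-0.42,0,0.06,0,0,0,0],[-0.42,0,0.06,0,0,0,0]]'; python3 -m handwheel '[[-0.42,0,0.06,0,0,0,0],[-0.42,0,0.06,0,0,0,0]]'
```

```text
time: 8.33
tool_pos: [590.7, -73.6, 155.8]
tcp_rot: [-179.9, -0.1, 158.4]
ft_force: [-2.8, -4.4, 0.2]
finger_gap: 24.8
grip_force: 2.5
time: 8.5
tool_pos: [591.1, -72.6, 155.8]
tcp_rot: [-179.9, -0.1, 158.4]
ft_force: [-3.3, -4.6, 0.3]
finger_gap: 24.8
grip_force: 2.9
time: 8.67
tool_pos: [591.6, -71.4, 155.8]
tcp_rot: [-179.9, -0.1, 158.4]
ft_force: [-3.2, -4.3, 1.0]
finger_gap: 25.0
grip_force: 2.7
```

```bash
python3 -m handwheel '[[-0.42,0,0.06,0,0,0,0],[-0.42,0,0.06,0,0,0,0]]'; python3 -m handwheel '[[-0.42,0,0.06,0,0,0,0],[-0.42,0,0.04,0,0,0,0]]'
```

```text
time: 8.83
tool_pos: [592.1, -70.2, 156.0]
tcp_rot: [-179.9, -0.1, 158.4]
ft_force: [-1.7, -3.4, 2.1]
finger_gap: 24.6
grip_force: 1.5
time: 9.0
tool_pos: [592.8, -68.7, 156.1]
tcp_rot: [-180.0, -0.0, 158.5]
ft_force: [-2.8, -2.6, 0.7]
finger_gap: 24.8
grip_force: 1.5
```

Run:
```python
from h import *
p=snapshot("wrist"); im=np.array(p["image"])[:,:,::-1]
cv2.imwrite("pics/w5.png",cv2.resize(im[140:300,200:460],None,fx=3,fy=3))
s=sense();print(s["time"],s["tool_pos"],s["ft_force"],s["finger_gap"],s["grip_force"])
```

```text
9.05 [592.88048486 -68.51618365 156.08797339] [-2.55488776 -2.5519882   0.2410883 ] 25.130576947829667 1.4753231406211853
```

View pics/w5.png

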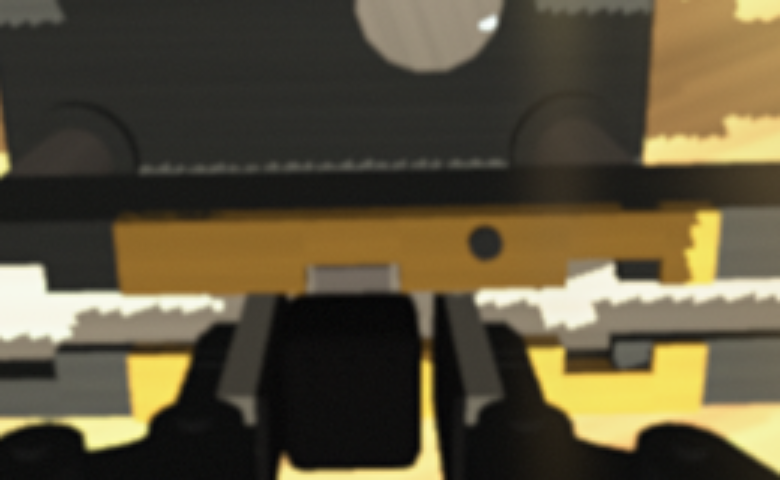

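The hole (308–398) is now centred on the cap (280–420). The cap's bottom edge moved from row 456 to 468, and the push force dropped, so the button looks to have popped up. I'll back off, open, rise and check.

```bash
python3 -m handwheel '[[-0.35,0,-0.1,0,0,0,0],[-0.1,0,0,0,0,0,0],[0,0,0,0,0,0,0],[0,0,0,0,0,0,0],[0,0,0,-0.6,0,0,0],[0,0,0,-1.5,0,0,0],[0,0,0,-1.5,0,0,0],[0,0,0,-1.8,0,0,0],[0,0,0,0,0,0,0],[0,0,0,0,0,0,0]]'
python3 - <<'E'
from h import *
p=snapshot("wrist"); im=np.array(p["image"])[:,:,::-1]
cv2.imwrite("pics/w6.png",cv2.resize(im[140:270,220:440],None,fx=3.6,fy=3.6))
d=np.array([np.cos(np.radians(68.6)),np.sin(np.radians(68.6)),0]); n=np.array([-d[1],d[0],0])
s=sense();print(s["time"],s["tool_pos"],s["ft_force"],s["finger_gap"])
for S in (141,152,163):
  print(S,[((proj(p,d*S-n*577+n*o+np.array([0,0,z]))-[220,140])*3.6).round() .tolist() for o in (-12,12) for z in (158,162)])
for c in ("wrist","side","scene"):
  print(c,[(x["location"],x["conf"]) for x in place_of(snapshot(c),"cap_top")[:1]])
E
```

```text
time: 9.88
tool_pos: [593.7, -69.5, 212.1]
tcp_rot: [180.0, 0.2, 158.5]
ft_force: [-0.2, 0.2, -0.2]
finger_gap: 42.8
grip_force: 0.0
9.9333 [592.9271594  -69.40921227 210.6376134 ] [-0.45987622  0.14056855 -0.0170788 ] 42.67748232887422
141 [[297.0, 359.0], [295.0, 369.0], [294.0, 234.0], [293.0, 241.0]]
152 [[357.0, 359.0], [357.0, 369.0], [357.0, 233.0], [357.0, 241.0]]
163 [[418.0, 359.0], [419.0, 369.0], [420.0, 233.0], [421.0, 241.0]]
wrist [([591.7, -71.6, 159.1], 0.72)]
side [([590.9, -70.9, 161.6], 0.42)]
scene [([396.4, 450.0, 4.0], 0.51)]
```

View pics/w6.png

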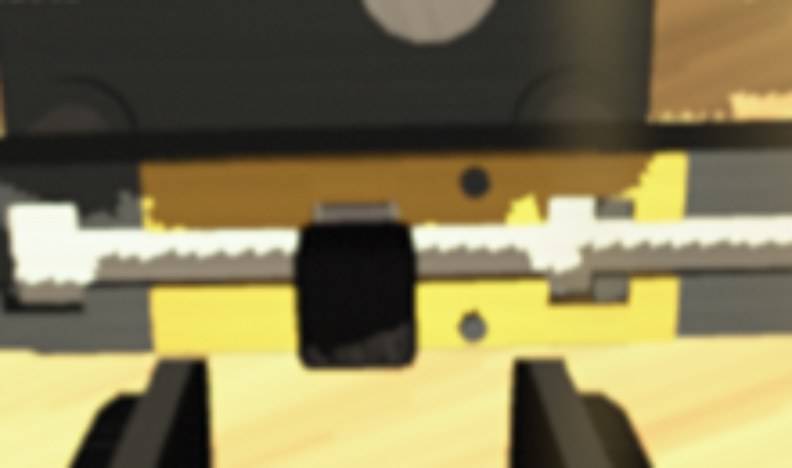

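The cap sits centred over the hole (315–400), and its lower edge at row 368 matches the prediction for "fully up" (369, against 359 if it were 4 mm lower). To confirm, I'll compare it with the picture from before, when the button was up.

```bash
python3 - <<'E'
from h import *
p=snapshot("wrist");b=np.array(p["image"]).astype(int).sum(2)
a=cv2.imread("pics/w2.png").astype(int).sum(2)
print("before cap",a[215:256,319].tolist());print("now cap   ",b[215:256,319].tolist())
print("before cap row232",a[232,295:345].tolist());print("now",b[232,295:345].tolist())
print("before rail",a[225:250,345].tolist(),"now",b[225:250,285].tolist(),b[225:250,345].tolist())
print(sense()["tool_pos"])
E
python3 - <<'E'
import cv2,numpy as np
a=cv2.imread('pics/w2.png')[140:270,220:440]
cv2.imwrite('pics/w2c.png',cv2.resize(a,None,fx=3.6,fy=3.6))
E
```

```text
before cap [37, 39, 38, 36, 41, 47, 44, 44, 46, 43, 38, 43, 43, 40, 49, 44, 40, 39, 42, 35, 46, 39, 45, 71, 107, 134, 144, 144, 140, 129, 118, 177, 381, 574, 638, 642, 639, 643, 645, 647, 646]
now cap    [43, 40, 38, 38, 45, 47, 41, 42, 48, 44, 46, 49, 48, 42, 43, 46, 44, 43, 39, 45, 43, 45, 42, 45, 69, 116, 149, 152, 148, 136, 122, 250, 470, 600, 627, 623, 619, 617, 614, 617, 619]
before cap row232 [287, 292, 289, 293, 298, 294, 258, 164, 65, 31, 39, 47, 39, 40, 38, 35, 37, 42, 45, 44, 47, 38, 39, 35, 39, 45, 43, 40, 41, 42, 44, 41, 42, 43, 42, 37, 46, 62, 70, 65, 104, 200, 274, 298, 302, 302, 297, 297, 295, 298]
now [590, 590, 592, 592, 593, 598, 577, 405, 162, 39, 29, 43, 42, 40, 41, 42, 44, 41, 47, 41, 43, 41, 44, 45, 43, 41, 43, 46, 40, 47, 44, 45, 45, 45, 36, 41, 42, 43, 44, 33, 85, 324, 554, 601, 599, 597, 596, 595, 595, 597]
before rail [301, 293, 293, 299, 305, 306, 303, 297, 291, 290, 292, 293, 293, 306, 420, 572, 632, 639, 645, 646, 647, 647, 645, 642, 640] now [584, 586, 581, 580, 582, 581, 585, 587, 588, 587, 587, 585, 583, 580, 581, 590, 615, 639, 647, 650, 652, 656, 657, 659, 661] [595, 593, 591, 591, 592, 594, 598, 597, 597, 596, 594, 594, 592, 590, 595, 609, 616, 619, 617, 617, 617, 616, 622, 630, 635]
[592.30153283 -69.34956105 209.52413818]
```

View pics/w2c.png

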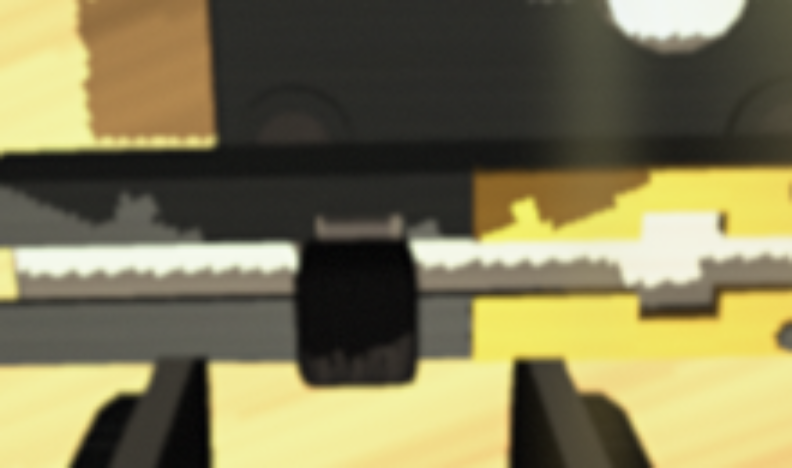

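The comparison agrees only to within 1–2 px, so I'll confirm by feel. I'll go back down loosely and nudge the cap outwards in small steps: if it's locked, the force rises.

```bash
python3 -m handwheel '[[0,0,0,1.8,0,0,0],[0,0,0,1.5,0,0,0],[0,0,0,1.2,0,0,0],[0,0,0,0.5,0,0,0],[-0.2,0,0,0,0,0,0],[-0.35,0,0,0,0,0,0],[-0.35,0,0,0,0,0,0],[-0.35,0,0.1,0,0,0,0],[-0.35,0,0.1,0,0,0,0],[-0.35,0,0,0,0,0,0]]'
python3 -m handwheel '[[-0.35,0,0.05,0,0,0,0],[-0.35,0,0,0,0,0,0]]'; python3 -m handwheel '[[-0.35,0,0.05,0,0,0,0],[-0.35,0,0,0,0,0,0]]'
```

```text
time: 11.12
tool_pos: [593.9, -67.5, 161.1]
tcp_rot: [180.0, 0.1, 158.5]
ft_force: [0.3, -0.8, -0.1]
finger_gap: 27.9
grip_force: 0.0
time: 11.28
tool_pos: [593.8, -67.4, 160.7]
tcp_rot: [-180.0, 0.0, 158.5]
ft_force: [-0.3, -1.0, 0.8]
finger_gap: 28.1
grip_force: 0.7
time: 11.45
tool_pos: [593.9, -67.0, 160.6]
tcp_rot: [-180.0, 0.0, 158.5]
ft_force: [0.2, -3.0, 1.9]
finger_gap: 27.5
grip_force: 1.4
```

```bash
for i in 1 2; do python3 -m handwheel '[[-0.35,0,0.05,0,0,0,0],[-0.35,0,0,0,0,0,0]]' | grep -E 'pos|ft|grip'; done
```

```text
tool_pos: [594.0, -66.3, 160.4]
ft_force: [-0.1, -2.8, 2.3]
grip_force: 1.5
tool_pos: [594.2, -65.9, 160.4]
ft_force: [0.1, -4.0, 3.1]
grip_force: 1.7
```

```bash
python3 -m handwheel '[[-0.35,0,0.05,0,0,0,0],[-0.35,0,0,0,0,0,0]]' | grep -E 'pos|ft|grip'
```

```text
tool_pos: [594.3, -65.7, 160.4]
ft_force: [-0.4, -5.3, 3.3]
grip_force: 2.8
```

```bash
for i in 1 ; do python3 -m handwheel '[[-0.35,0,0.05,0,0,0,0],[-0.35,0,0,0,0,0,0]]' | grep -E 'pos|ft|grip'; done
```

```text
tool_pos: [594.3, -65.7, 160.3]
ft_force: [-1.4, -7.3, 2.5]
grip_force: 3.7
```

```bash
python3 -m handwheel '[[-0.35,0,0.05,0,0,0,0],[-0.35,0,0,0,0,0,0]]' | grep -E 'pos|ft|grip'
```

```text
tool_pos: [594.3, -65.6, 160.4]
ft_force: [-3.1, -9.7, 4.0]
grip_force: 4.6
```

The TCP has stalled while the force climbs to 10 N, well above the 3–5 N sliding friction, so the pin is locked in the hole. I'll back off and leave.

```bash
python3 -m handwheel '[[-0.35,0,-0.25,0,0,0,0],[-0.35,0,-0.2,0,0,0,0],[0,0,0,0,0,0,0],[0,0,0,0,0,0,0],[0,0,0,-0.6,0,0,0],[0,0,0,-1.5,0,0,0],[0,0,0,-2.0,0,0,0],[0,0,0,-2.0,0,0,0],[0,0,0,0,0,0,0],[0,0,0,0,0,0,0]]'
python3 - <<'E'
from h import *
from bench import hand_in
print([(x["location"],x["conf"]) for x in place_of(snapshot("wrist"),"cap_top")[:1]],sense()["ft_force"])
print(hand_in())
E
```

```text
time: 13.12
tool_pos: [594.2, -68.4, 223.4]
tcp_rot: [180.0, 0.2, 158.5]
ft_force: [-0.6, 0.3, -0.1]
finger_gap: 42.6
grip_force: 0.0
[([594.3, -71.2, 159.1], 0.75)] [-0.63892487  0.42821977  0.40597636]
the job is handed in; nothing more can be done
None
```

I slid the tube out about 66 mm to the next hole and handed the job in at 13 s with the gripper clear; the button looked fully up, and the pin held against a 10 N nudge, but no verdict came back.

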